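# Unlock the kit box with the red key

## Robot

A 6-joint arm with a two-finger parallel gripper is mounted at the origin on the work surface. World frame = base frame: x ahead of the robot, y to its left, z up, the work surface at z = 0. Lengths are in m, angles in degrees, forces in N, time in s.
With the tool pointing down it reaches from about 0.375 to 0.9 m from the base axis. Payload 3.1 kg.
Tool frame: the origin (TCP) lies midway between the tips of the shut fingers; the grasp point (between the pads) lies 19 mm behind it; z points along the fingers, y is the line along which they close (so a half turn about z gives the same grasp; the last joint's range is limited). The gripper opens to 87 mm and grips with 3 to 60 N. Pads are 19 mm wide; open, the fingers measure 117 mm over their backs; the gripper's body (75 mm by 190 mm) begins 51 mm behind the grasp point.
Start: joints at [-76.748, 30.224, 82.088, -0, 67.689, -10.227], TCP at [0.249, -0.573, 0.223] pointing down, gripper open.
Joint ranges: [-176.69, 176.69], [-43.24, 126.21], [12.49, 139.97], [-82, 262], [0, 151.66], [-163.58, 163.58]. Speed limits (degrees/s): [159.86, 159.86, 180, 180, 180, 180].

## Interface

Orientations are given as a 3x3 rotation matrix whose columns are the frame's x, y, z axes.
In Python, from rig import read_state, capture, camera_info, hand_in gives the robot as it stands.
- The arm moves only by the tool drive_tool, never from a script. Its argument "motion" is a list of rows, each a list of 2 entries, a list of its own where there are three numbers: the shift along the tool's x, y, z in mm, then the turn, a rotation vector about the tool's x, y, z in rad. A call has 1 to 5 rows; each row shifts and turns the commanded pose from where the row before left it, along the tool's axes as they then stand; what a row does not reach is not made up. A row lasts 1/10 s, in which the tool goes at most 50 mm and 8.59 degrees, less where a joint would pass 70% of its speed; a pose out of reach is approached as far as the arm can. A call is refused whole if a number of a shift passes 50 or a number of a turn 0.15, either way. A call with a gripper value outside its range is refused whole. "gripper" is the opening, from 0 (shut) to 1 (fully open), set as the call begins (left out, the last holds). The fingers move at their own pace and stop on an object; the grip force is fixed at half the most. Time passes only in rows, so rows that do not move let the fingers close. It gives the time, the measured TCP pose, the force, the opening and the grip force at its end, in the units of the state.
- read_state(): the state, without advancing time (a new reading comes with each control period).
- capture(name): name is "side" or "top" or "wrist"; returns the picture (480x640x3 uint8, red, green, blue); there is no depth.
- camera_info(name): a dict with "fovy" (degrees; the focal length in pixels is half the picture's height over the tangent of half this angle, whatever the lens; pixels are square), "cx", "cy" (the principal point, pixels), "xyz" and "orientation" of the camera in the world; the wrist camera has in their place "T_tool_cam" (4x4, takes a point from camera to tool coordinates, whose origin is the TCP and whose axes are the flange's). Camera axes: x right, y down, z forward; pixel columns grow to the right and rows downward; lengths in m; the calibration is good to about 2 mm. A picture is of the moment at which its call begins: read the wrist's pose just before it. camera_info takes no time and is no camera call.
- hand_in(): hands the job in; it is judged then, once.
The state is a dict: "time_s": time; "joint_positions": joint angles; "qvel": joint speeds; "tau": joint torques, N m; "position": TCP position; "tcp_rot": TCP orientation; "force": force on the tool from outside, world axes, zero at the start; "moment": the same for the moment, N m; "opening": opening from 0.0 (shut) to 1.0 (fully open); "grasp_force": force on a finger pad.
Only numpy, scipy, OpenCV 4.12 (cv2) and the standard library are available. Lean on these libraries where they do the work, as an engineer would, in place of code of your own. Each camera call takes 0.05 s, during which the arm holds its last target. There are 200 camera calls.

## Task

Lift the red-headed key out of the wooden rack, push it straight down until it is fully home in the lock on top of the blue kit box, then turn it clockwise (seen from above) until the hidden bolt lets go and the tilt-out bin springs open. Leave the key standing in the lock and let go of it.

Things in the scene. Friction and masses are not known exactly. Their poses are not given: they have to be found in the camera images.
- key_red: Red-headed T-key, 94 mm, 60 g, upright in a 42 mm high wooden rack, tip 36 mm down a slot with 1 mm clearance; blue and green ones beside it, 65 mm apart along y. Origin: centre of the blade's tip. z up to the head, y along the width, x through the thickness. Steel blade 6 (x) by 22 (y), z 0 to 52 mm; head 12 (x) by 40 (y), z 52 to 94 mm: grip from above, closing along x.
- keyway (a point): Keyway mouth in the brass barrel in the blue kit box's roof (130 mm high): slot centre, level with the roof. z up, y along the slot, x across; turns with the barrel. Slot 10 (x) by 27 (y), 33 mm deep, closed bottom (key home = tip on it). Lead-in plates 12 mm high widen it 7 mm each side, in a collar 80 mm across, 12 mm high. Key y goes along slot y, either way round.
- barrel (a joint): Lock barrel's angle, rad: 0 locked (start), grows clockwise seen from above to a hard stop at 1.05, about the vertical through the keyway point; stays where left, friction about 0.05 N m. The key has about 0.2 rad of play in the slot, so it turns about 1.25 rad to reach the stop. The hidden bolt lets go of the bin at about 0.6.
- bin (a joint): Tilt of the grey plastic bin (red ball inside) in the kit box's front, the side nearest the robot, rad: 0 shut (start, held by the hidden bolt); when the bolt has let go it springs out by itself to its stop at 0.3, its top edge moving away from the lock.
Mind the look-alikes: they are no part of the job. There is more than one size of the key_red; the one meant has the size given above.

How it is judged:
By the outcome, as a careful person would: the job done as asked, in the order asked, and still so for the second after the job is handed in, with the robot touching nothing.
It also fails if it takes over 45 s, if anything falls off the work surface, if the arm or the gripper's body presses on something with over 40 N, if the wrist force passes 120 N, or if a joint passes its speed limit or range.

## Working session

There is one attempt and no reset: what is moved stays moved. The work goes in short steps, Python scripts to look and compute and a tool call to move; the robot and the scene stay as the last step left them, time stands still between calls to the robot, and variables do not carry over. Pictures are saved under pics/ and viewed, at most 10 in all, crops included, and the job is handed in when it is done.

Besides the shell and the picture viewer there is one more tool, called by a JSON object that holds its "fn" and its "kwargs", one argument or row to a line. drive_tool: Moves the arm, as the interface text tells. Its arguments: {"type":"object","properties":{"motion":{"type":"array","items":{"type":"array"}},"gripper":{"type":"number"}},"required":["motion"]}

```bash
mkdir -p pics; python3 - <<'E'
from rig import *
import cv2,numpy as np
np.set_printoptions(precision=4,suppress=True)
for n in ("top","side","wrist"):
    cv2.imwrite(f"pics/{n}0.png",capture(n)[:,:,::-1]); print(n,camera_info(n))
s=read_state();print(s)
E
```

```text
top {'fovy': 56.80515843083499, 'cx': 324.0820110441279, 'cy': 239.1258023705954, 'xyz': array([ 0.485 , -0.0026,  0.8103]), 'orientation': array([[ 0.0279, -0.9974,  0.067 ],
       [-0.9996, -0.0284, -0.0073],
       [ 0.0092, -0.0667, -0.9977]])}
side {'fovy': 46.52045922588043, 'cx': 319.1257218688309, 'cy': 235.32832645163515, 'xyz': array([0.3454, 0.7478, 0.6288]), 'orientation': array([[-0.9621, -0.1647,  0.2172],
       [-0.2724,  0.5561, -0.7852],
       [ 0.0085, -0.8146, -0.5799]])}
wrist {'fovy': 70.62768790724375, 'cx': 319.2623541482856, 'cy': 241.74306045537162, 'T_tool_cam': array([[-0.0016, -0.9663, -0.2576,  0.0694],
       [ 1.    , -0.0017,  0.0002, -0.0001],
       [-0.0006, -0.2576,  0.9663, -0.1622],
       [ 0.    ,  0.    ,  0.    ,  1.    ]])}
{'time_s': 0.15, 'joint_positions': array([-76.7475,  30.2698,  82.14  ,  -0.0003,  67.6895, -10.2271]), 'qvel': array([-0.0893, -0.1993, -0.2318,  0.0112,  0.0307, -0.035 ]), 'tau': array([  0.001 , -44.043 , -17.6841,   0.0634,   0.0553,  -0.0001]), 'position': array([ 0.2489, -0.5727,  0.2218]), 'tcp_rot': array([[ 0.9172,  0.3984, -0.0004],
       [ 0.3984, -0.9172,  0.0017],
       [ 0.0003, -0.0017, -1.    ]]), 'force': array([-0.3761,  0.2434,  0.5577]), 'moment': array([ 0.0095,  0.03  , -0.0387]), 'grasp_force': 0.0, 'opening': 0.9980171778401353}
```

View pics/top0.png

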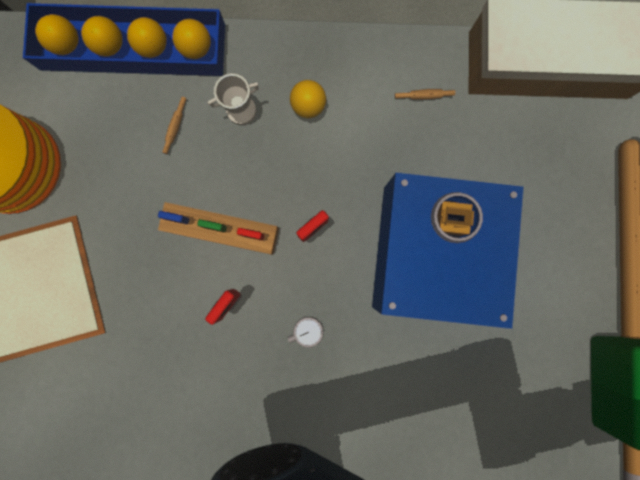

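View pics/side0.png

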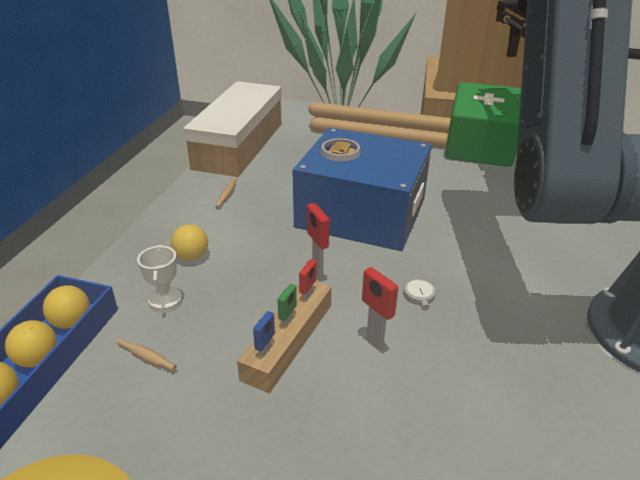

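The top view shows the red rack key's head at about (250,234) and the keyway at about (457,217). The loose red keys at (313,226) and (222,306) are larger look-alikes. I'll enlarge both spots next.

```bash
python3 - <<'E'
import cv2,numpy as np
a=cv2.imread("pics/top0.png")
f=lambda x,y:cv2.resize(a[y:y+75,x:x+100],None,fx=8,fy=8,interpolation=cv2.INTER_CUBIC)[:300*2]
k=cv2.resize(a[205:255,150:283],None,fx=6,fy=6,interpolation=cv2.INTER_CUBIC)
l=cv2.resize(a[192:242,391:524],None,fx=6,fy=6,interpolation=cv2.INTER_CUBIC)
cv2.imwrite("pics/crop.png",np.vstack([k,l]))
h=cv2.cvtColor(a,cv2.COLOR_BGR2HSV)
m=((h[...,0]<6)|(h[...,0]>174))&(h[...,1]>150)&(h[...,2]>90)
n,_,st,c=cv2.connectedComponentsWithStats(m.astype(np.uint8))
for i in range(1,n):
    if st[i,4]>40: print(st[i],c[i])
E
```

```text
[297 211  31  29 377] [311.93899204 224.8938992 ]
[237 228  25  11 167] [249.20958084 233.13173653]
[206 291  28  33 391] [219.4168798  306.97953964]
```

View pics/crop.png

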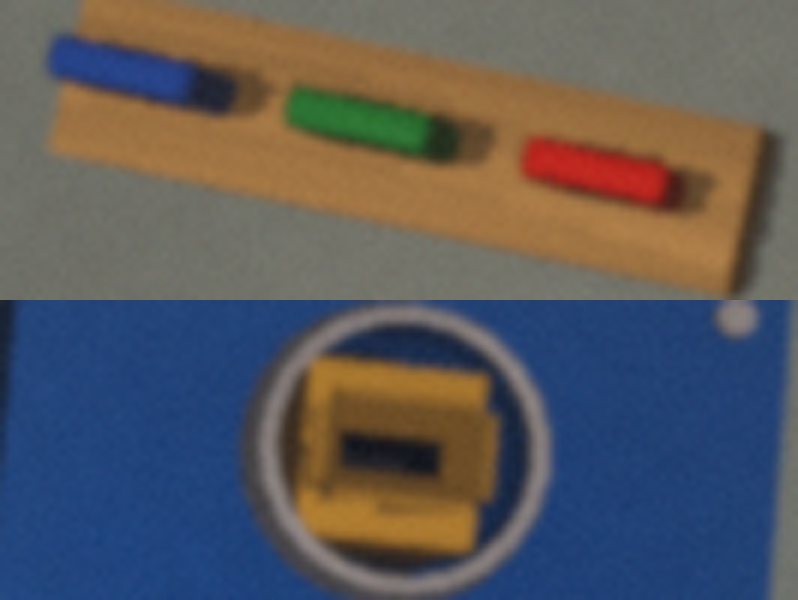

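The crop shows the red head's top from (526,160) to (668,183), centred at about pixel (249.3,233). The slot runs from (341,452) to (440,460), centred at about (456,217.7). The collar ring is centred at about (458.5,217).

```bash
cat > h.py <<'E'
import numpy as np, cv2
from rig import *
from scipy.spatial.transform import Rotation as R
np.set_printoptions(precision=4,suppress=True)
def ray(name,uv,z,s=None):
    c=camera_info(name)
    f=240/np.tan(np.radians(c['fovy']/2))
    if name=='wrist':
        T=c['T_tool_cam'];Rw=s['tcp_rot']@T[:3,:3];p=s['position']+s['tcp_rot']@T[:3,3]
    else: Rw,p=c['orientation'],c['xyz']
    d=Rw@np.array([(uv[0]-c['cx'])/f,(uv[1]-c['cy'])/f,1])
    return p+d*(z-p[2])/d[2]
def proj(name,P,s=None):
    c=camera_info(name)
    f=240/np.tan(np.radians(c['fovy']/2))
    if name=='wrist':
        T=c['T_tool_cam'];Rw=s['tcp_rot']@T[:3,:3];p=s['position']+s['tcp_rot']@T[:3,3]
    else: Rw,p=c['orientation'],c['xyz']
    q=Rw.T@(np.array(P)-p); return np.array([c['cx']+f*q[0]/q[2],c['cy']+f*q[1]/q[2]])
def plan(P,yd,s=None):
    """shift (mm, tool axes now) and rotvec to get TCP to P pointing down, tool y along yd (either sign)"""
    s=s or read_state(); A=s['tcp_rot']; best=None
    for sg in(1,-1):
        y=sg*np.array([yd[0],yd[1],0]);y/=np.linalg.norm(y);z=np.array([0,0,-1.]);x=np.cross(y,z)
        r=R.from_matrix(A.T@np.c_[x,y,z]).as_rotvec()
        if best is None or np.linalg.norm(r)<np.linalg.norm(best): best=r
        print('rotvec',r)
    print('shift mm',1000*A.T@(np.array(P)-s['position']),'j6',s['joint_positions'])
E
python3 - <<'E'
from h import *
g=lambda x,y,y0,x0:(x0+x/6,y0+y/6)
for n,a,b,z in(("red",(526,160),(668,183),.1),("green",(290,104),(430,137),.1),("blue",(52,55),(190,83),.1),("slot",(341,452),(440,460),.13)):
    o=(205,150) if n!="slot" else (192,391)
    A=ray("top",g(*a,*o),z);B=ray("top",g(*b,*o),z)
    print(n,A,B,(A+B)/2,np.linalg.norm(A-B),np.degrees(np.arctan2(*(B-A)[:2])))
print("collar",ray("top",g(403,452,192,391),.142), np.linalg.norm(ray("top",g(262,452,192,391),.142)-ray("top",g(550,452,192,391),.142)))
for p in((312,225),(219.4,307)):print(ray("top",p,.12))
for p in((405,183),(517,194),(504,318),(392,306)):print("screw",ray("top",p,.13))
s=read_state()
E
```

```text
red [0.5407 0.131  0.1   ] [0.5357 0.0929 0.1   ] [0.5382 0.112  0.1   ] 0.03844283781580228 -172.4126517068648
green [0.554  0.1946 0.1   ] [0.5462 0.1569 0.1   ] [0.5501 0.1757 0.1   ] 0.03851052154224607 -168.3495339462578
blue [0.5653 0.2587 0.1   ] [0.5588 0.2215 0.1   ] [0.562  0.2401 0.1   ] 0.037712499240889714 -170.14170388640514
slot [ 0.4928 -0.1985  0.13  ] [ 0.4914 -0.2239  0.13  ] [ 0.4921 -0.2112  0.13  ] 0.025421114504796512 -176.99335134438726
collar [ 0.4931 -0.2107  0.142 ] 0.07254465678747259
[0.5529 0.0118 0.12  ]
[0.4221 0.1506 0.12  ]
screw [ 0.6216 -0.1307  0.13  ]
screw [ 0.6095 -0.3051  0.13  ]
screw [ 0.4181 -0.285   0.13  ]
screw [ 0.4316 -0.1138  0.13  ]
```

{"fn": "drive_tool", "kwargs": {
  "motion": [
    [[0,0,0],[0,0,-0.14]],
    [[0,0,0],[0,0,-0.14]],
    [[0,0,0],[0,0,-0.14]],
    [[0,0,0],[0,0,-0.14]],
    [[0,0,0],[0,0,-0.14]]
  ],
  "gripper": 1
}}

```text
time_s: 0.65
position: [0.249, -0.5729, 0.2221]
tcp_rot: [[0.44, 0.898, -0.0], [0.898, -0.44, 0.001], [0.001, -0.001, -1.0]]
force: [0.9, -0.1, 0.1]
opening: 1.002
grasp_force: 0.0
```

{"fn": "drive_tool", "kwargs": {
  "motion": [
    [[0,0,0],[0,0,-0.14]],
    [[0,0,0],[0,0,-0.14]],
    [[46,10,0],[0,0,0]],
    [[46,10,0],[0,0,0]],
    [[46,10,0],[0,0,0]]
  ]
}}

```text
time_s: 1.15
position: [0.3035, -0.4413, 0.222]
tcp_rot: [[0.181, 0.983, -0.0], [0.983, -0.181, 0.001], [0.001, -0.0, -1.0]]
force: [1.0, 0.4, 0.4]
opening: 1.0
grasp_force: 0.0
```

{"fn": "drive_tool", "kwargs": {
  "motion": [
    [[46,10,0],[0,0,0]],
    [[46,10,0],[0,0,0]],
    [[46,10,0],[0,0,0]],
    [[46,10,0],[0,0,0]],
    [[46,10,0],[0,0,0]]
  ]
}}

```text
time_s: 1.65
position: [0.3943, -0.2238, 0.2225]
tcp_rot: [[0.181, 0.984, 0.0], [0.984, -0.181, 0.0], [0.0, 0.0, -1.0]]
force: [0.2, -0.1, -0.0]
opening: 1.002
grasp_force: 0.0
```

{"fn": "drive_tool", "kwargs": {
  "motion": [
    [[46,10,0],[0,0,0]],
    [[46,10,0],[0,0,0]],
    [[46,10,0],[0,0,0]],
    [[46,10,0],[0,0,0]],
    [[46,10,0],[0,0,0]]
  ]
}}

```text
time_s: 2.15
position: [0.4849, -0.0065, 0.2225]
tcp_rot: [[0.18, 0.984, -0.0], [0.984, -0.18, -0.0], [-0.0, 0.0, -1.0]]
force: [0.9, -0.9, -0.7]
opening: 1.0
grasp_force: 0.0
```

{"fn": "drive_tool", "kwargs": {
  "motion": [
    [[46,10,0],[0,0,0]],
    [[46,10,0],[0,0,0]],
    [[36,11,0],[0,0,0]],
    [[0,0,0],[0,0,0]],
    [[0,0,0],[0,0,0]]
  ]
}}

```text
time_s: 2.65
position: [0.5376, 0.1126, 0.222]
tcp_rot: [[0.178, 0.984, -0.001], [0.984, -0.178, -0.001], [-0.001, -0.001, -1.0]]
force: [-0.2, -0.7, -0.2]
opening: 1.0
grasp_force: 0.0
```

```bash
python3 - <<'E'
from h import *
s=read_state()
a=capture("wrist")
cv2.imwrite("pics/w1.png",a[:,:,::-1])
print(s['position'],s['tcp_rot'],s['time_s'],s['force'])
print(proj("wrist",(.538,.112,.1),s))
plan((.538,.112,.2),(.983,-.183),s)
E
```

```text
[0.5376 0.1126 0.222 ] [[ 0.1778  0.9841 -0.0013]
 [ 0.9841 -0.1778 -0.0005]
 [-0.0008 -0.0012 -1.    ]] 2.65 [-0.1684 -0.7439 -0.2148]
[320.8141 235.4174]
rotvec [-0.0012  0.0008  0.0053]
rotvec [-0.0012 -0.0019 -3.1363]
shift mm [-0.4763  0.4743 22.0417] j6 [ 0.1836 24.463  93.0051 -0.0335 62.6075 10.4397]
```

View pics/w1.png

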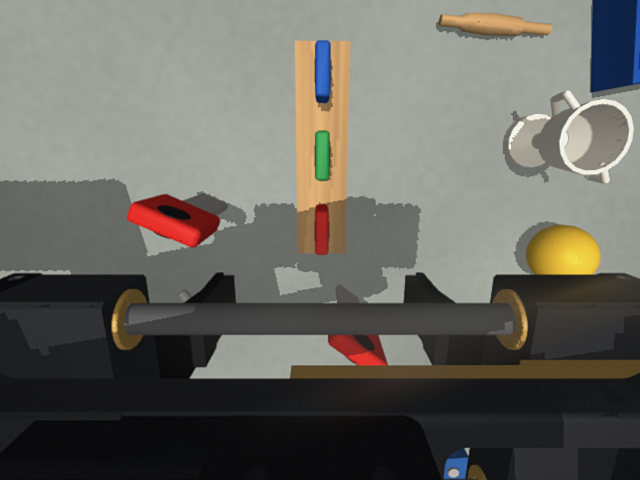

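The wrist view has the rack key's head at about (322,232), between the fingers and within about 1 mm of its predicted pixel (321,235). The look-alikes are clear of the fingers, so I'll go down.

{"fn": "drive_tool", "kwargs": {
  "motion": [
    [[-0.5,1.3,40],[0,0,0.005]],
    [[0,0,40],[0,0,0]],
    [[0,0,40],[0,0,0]],
    [[0,0,28],[0,0,0]],
    [[0,0,10],[0,0,0]]
  ]
}}

```text
time_s: 3.2
position: [0.5366, 0.1095, 0.0619]
tcp_rot: [[0.187, 0.982, -0.007], [0.982, -0.187, -0.0], [-0.001, -0.006, -1.0]]
force: [0.4, 0.0, 0.7]
opening: 1.0
grasp_force: 0.0
```

{"fn": "drive_tool", "kwargs": {
  "motion": [
    [[0,0,0],[0,0,0]],
    [[0,0,0],[0,0,0]],
    [[0,0,0],[0,0,0]],
    [[0,0,0],[0,0,0]],
    [[0,0,0],[0,0,0]]
  ],
  "gripper": 0
}}

```text
time_s: 3.7
position: [0.5399, 0.1113, 0.0657]
tcp_rot: [[0.185, 0.983, 0.002], [0.983, -0.185, -0.0], [0.0, 0.002, -1.0]]
force: [-0.4, 0.4, -0.2]
opening: 0.633
grasp_force: 0.0
```

{"fn": "drive_tool", "kwargs": {
  "motion": [
    [[0,0,0],[0,0,0]],
    [[0,0,0],[0,0,0]],
    [[0,0,0],[0,0,0]],
    [[0,0,0],[0,0,0]],
    [[0,0,0],[0,0,0]]
  ]
}}

```text
time_s: 4.2
position: [0.5392, 0.1112, 0.0645]
tcp_rot: [[0.185, 0.983, -0.0], [0.983, -0.185, 0.0], [-0.0, -0.0, -1.0]]
force: [-0.5, -0.6, -0.3]
opening: 0.169
grasp_force: 0.0
```

{"fn": "drive_tool", "kwargs": {
  "motion": [
    [[0,0,0],[0,0,0]],
    [[0,0,0],[0,0,0]],
    [[0,0,0],[0,0,0]],
    [[0,0,0],[0,0,0]]
  ]
}}

```text
time_s: 4.6
position: [0.5392, 0.1112, 0.0645]
tcp_rot: [[0.185, 0.983, -0.0], [0.983, -0.185, 0.0], [-0.0, -0.0, -1.0]]
force: [-0.5, -0.1, 0.3]
opening: 0.135
grasp_force: 30.0
```

{"fn": "drive_tool", "kwargs": {
  "motion": [
    [[0,0,-5],[0,0,0]],
    [[0,0,-15],[0,0,0]],
    [[0,0,-15],[0,0,0]],
    [[0,0,-20],[0,0,0]],
    [[0,0,-40],[0,0,0]]
  ]
}}

```text
time_s: 5.1
position: [0.537, 0.1111, 0.1584]
tcp_rot: [[0.185, 0.983, -0.006], [0.983, -0.185, -0.0], [-0.001, -0.006, -1.0]]
force: [0.5, -0.1, -1.2]
opening: 0.136
grasp_force: 30.0
```

{"fn": "drive_tool", "kwargs": {
  "motion": [
    [[0,0,-40],[0,0,0]],
    [[0,0,-40],[0,0,0]],
    [[0,0,0],[0,0,0]],
    [[0,0,0],[0,0,0]]
  ]
}}

```text
time_s: 5.5
position: [0.5395, 0.1112, 0.2408]
tcp_rot: [[0.185, 0.983, 0.003], [0.983, -0.185, -0.0], [0.0, 0.002, -1.0]]
force: [0.0, -0.6, -2.0]
opening: 0.136
grasp_force: 30.0
```

```bash
python3 - <<'E'
from h import *
s=read_state()
print(s['position'],s['tcp_rot'],s['time_s'],s['force'],s['opening'],s['grasp_force'])
plan((.4925,-.211,.24),(.997,-.073),s)
cv2.imwrite("pics/s1.png",cv2.resize(capture("side")[60:360,200:500],None,fx=2,fy=2)[:,:,::-1])
E
```

```text
[0.5395 0.1112 0.2408] [[ 0.1849  0.9828  0.0025]
 [ 0.9828 -0.1849 -0.0001]
 [ 0.0004  0.0025 -1.    ]] 5.5 [ 0.0242 -0.6205 -1.9781] 0.1362945956114237 29.99980917200446
rotvec [ 0.0025 -0.0003 -0.1128]
rotvec [-0.0004 -0.0038  3.0288]
shift mm [-325.3487   13.3698    0.6957] j6 [ 0.0245 23.1906 91.7131 -0.0036 64.9524 10.6785]
```

View pics/s1.png

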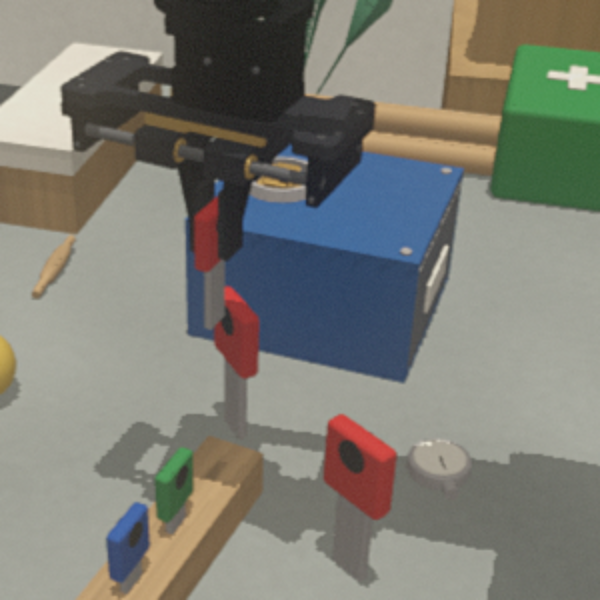

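The key is held upright at its head, with an opening of 11.8 mm. I'll carry it just past the lock so the wrist camera can see the slot.

{"fn": "drive_tool", "kwargs": {
  "motion": [
    [[0,0,0],[0,0,-0.11]],
    [[-44,-3,0],[0,0,0]],
    [[-44,-3,0],[0,0,0]],
    [[-44,-3,0],[0,0,0]],
    [[-44,-3,0],[0,0,0]]
  ]
}}

```text
time_s: 6.05
position: [0.5122, -0.0643, 0.2375]
tcp_rot: [[0.075, 0.997, -0.004], [0.997, -0.075, 0.002], [0.001, -0.005, -1.0]]
force: [0.1, 0.1, -0.9]
opening: 0.134
grasp_force: 30.0
```

{"fn": "drive_tool", "kwargs": {
  "motion": [
    [[-44,-3,0],[0,0,0]],
    [[-44,-3,0],[0,0,0]],
    [[-44,-3,0],[0,0,0]],
    [[-44,-2,0],[0,0,0]],
    [[-33,0,0],[0,0,0]]
  ]
}}

```text
time_s: 6.55
position: [0.4854, -0.2728, 0.2373]
tcp_rot: [[0.078, 0.997, -0.003], [0.997, -0.078, 0.002], [0.002, -0.004, -1.0]]
force: [0.8, -0.1, -0.1]
opening: 0.134
grasp_force: 30.0
```

{"fn": "drive_tool", "kwargs": {
  "motion": [
    [[0,0,0],[0,0,0]],
    [[0,0,0],[0,0,0]],
    [[0,0,0],[0,0,0]],
    [[0,0,0],[0,0,0]]
  ]
}}

```text
time_s: 6.95
position: [0.4868, -0.2692, 0.2389]
tcp_rot: [[0.074, 0.997, -0.001], [0.997, -0.074, 0.001], [0.001, -0.002, -1.0]]
force: [-0.1, 0.5, -0.7]
opening: 0.139
grasp_force: 30.0
```

```bash
python3 - <<'E'
from h import *
s=read_state()
cv2.imwrite("pics/w2.png",capture("wrist")[:,:,::-1])
np.save("s2.npy",s,allow_pickle=True)
print(s['position'],s['tcp_rot'],s['time_s'],s['force'])
print(proj("wrist",(.4925,-.211,.13),s),proj("wrist",s['position']+[0,0,-.058],s))
E
```

```text
[ 0.4868 -0.2692  0.2389] [[ 0.0742  0.9972 -0.0014]
 [ 0.9972 -0.0742  0.0015]
 [ 0.0014 -0.0015 -1.    ]] 6.95 [-0.0796  0.5371 -0.7348]
[322.0556 166.6072] [320.5502 257.6028]
```

View pics/w2.png

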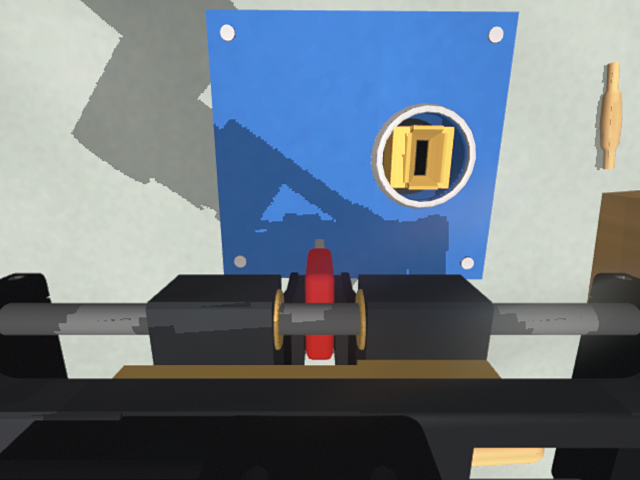

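The wrist view has the slot at about (421,156), 100 px from my prediction. I forgot the 300-row offset of the stacked crop. I'll redo the calculation and enlarge the slot.

```bash
python3 - <<'E'
from h import *
s=np.load("s2.npy",allow_pickle=True).item()
print("top slot",ray("top",(456,192+155/6),.13),"collar",ray("top",(458.2,192+152/6),.142))
print("wrist slot",ray("wrist",(421.5,156),.13,s),"collar",ray("wrist",(423,156),.142,s))
a=cv2.imread("pics/w2.png")
cv2.imwrite("pics/w2c.png",cv2.resize(a[100:212,365:485],None,fx=5,fy=5,interpolation=cv2.INTER_CUBIC))
E
```

```text
top slot [ 0.5695 -0.2105  0.13  ] collar [ 0.5689 -0.2102  0.142 ]
wrist slot [ 0.57   -0.2088  0.13  ] collar [ 0.5677 -0.2085  0.142 ]
```

View pics/w2c.png

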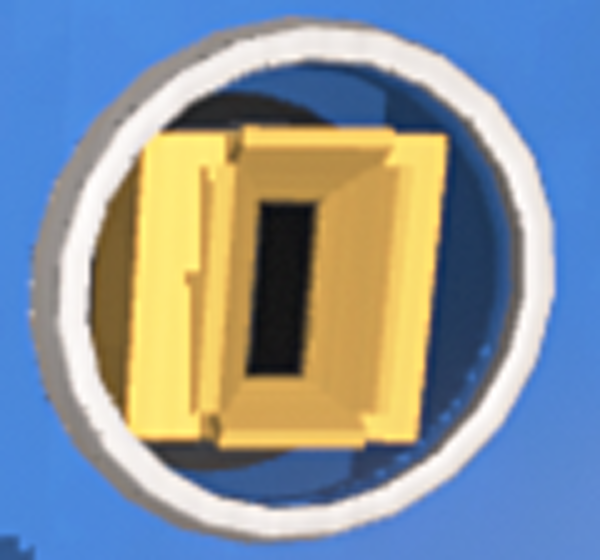

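The enlarged slot spans (262,202), (318,202), (304,376) and (247,376) in the crop.

```bash
python3 - <<'E'
from h import *
s=np.load("s2.npy",allow_pickle=True).item()
P=[ray("wrist",(365+x/5,100+y/5),.13,s) for x,y in((262,202),(318,202),(304,376),(247,376))]
print(np.array(P),np.mean(P,0))
d=(P[0]+P[1]-P[2]-P[3])/2;print(d,np.degrees(np.arctan2(d[0],d[1])))
C=[ray("wrist",(365+x/5,100+y/5),.142,s) for x,y in((60,290),(553,255),(300,20),(270,538))];print(np.array(C),np.mean(C,0))
for u in((227,33),(496,35),(240,262),(467,263)):print(ray("wrist",u,.13,s))
plan((.570,-.2095,.239),(.997,-.073))
E
```

```text
[[ 0.5669 -0.197   0.13  ]
 [ 0.5754 -0.1976  0.13  ]
 [ 0.5734 -0.2238  0.13  ]
 [ 0.5645 -0.2231  0.13  ]] [ 0.57   -0.2104  0.13  ]
[0.0022 0.0262 0.    ] 4.828881479021116
[[ 0.5336 -0.2074  0.142 ]
 [ 0.6064 -0.2079  0.142 ]
 [ 0.569  -0.1725  0.142 ]
 [ 0.5647 -0.2469  0.142 ]] [ 0.5684 -0.2087  0.142 ]
[ 0.4318 -0.1131  0.13  ]
[ 0.6228 -0.129   0.13  ]
[ 0.4178 -0.284   0.13  ]
[ 0.6083 -0.2993  0.13  ]
rotvec [-0.001  -0.0008 -0.0011]
rotvec [-0.0013  0.0015  3.1405]
shift mm [65.88   78.2816  0.1813] j6 [-40.4549  23.8382  90.8683   0.0069  65.3672 -36.2075]
```

{"fn": "drive_tool", "kwargs": {
  "motion": [
    [[22,26,0],[0,0,0.008]],
    [[22,26,0],[0,0,0]],
    [[21,26,0],[0,0,0]],
    [[0,0,15],[0,0,0]],
    [[0,0,15],[0,0,0]]
  ]
}}

```text
time_s: 7.5
position: [0.5715, -0.2105, 0.2097]
tcp_rot: [[0.08, 0.997, 0.001], [0.997, -0.08, -0.001], [-0.001, 0.001, -1.0]]
force: [-0.9, 1.2, -0.7]
opening: 0.137
grasp_force: 30.0
```

{"fn": "drive_tool", "kwargs": {
  "motion": [
    [[0,0,0],[0,0,0]],
    [[0,0,0],[0,0,0]],
    [[0,0,0],[0,0,0]],
    [[0,0,0],[0,0,0]]
  ]
}}

```text
time_s: 7.9
position: [0.5705, -0.2128, 0.2105]
tcp_rot: [[0.084, 0.996, 0.002], [0.996, -0.084, -0.001], [-0.001, 0.002, -1.0]]
force: [0.1, -0.4, -0.5]
opening: 0.134
grasp_force: 30.0
```

```bash
python3 - <<'E'
from h import *
s=read_state()
print(s['position'],s['time_s'],s['force'],s['moment'])
plan((.5695,-.2102,.209),(.9966,-.082),s)
a=capture("side")
cv2.imwrite("pics/s2.png",cv2.resize(a[60:210,240:440],None,fx=4,fy=4,interpolation=cv2.INTER_CUBIC)[:,:,::-1])
E
```

```text
[ 0.5705 -0.2128  0.2105] 7.9 [ 0.0943 -0.3774 -0.5261] [-0.0186 -0.1415  0.0076]
rotvec [ 0.0016  0.0008 -0.0021]
rotvec [ 0.0012 -0.0025  3.1395]
shift mm [ 2.5125 -1.2217  1.5276] j6 [-30.9601  29.7046  85.2936   0.001   64.9009 -26.1365]
```

View pics/s2.png

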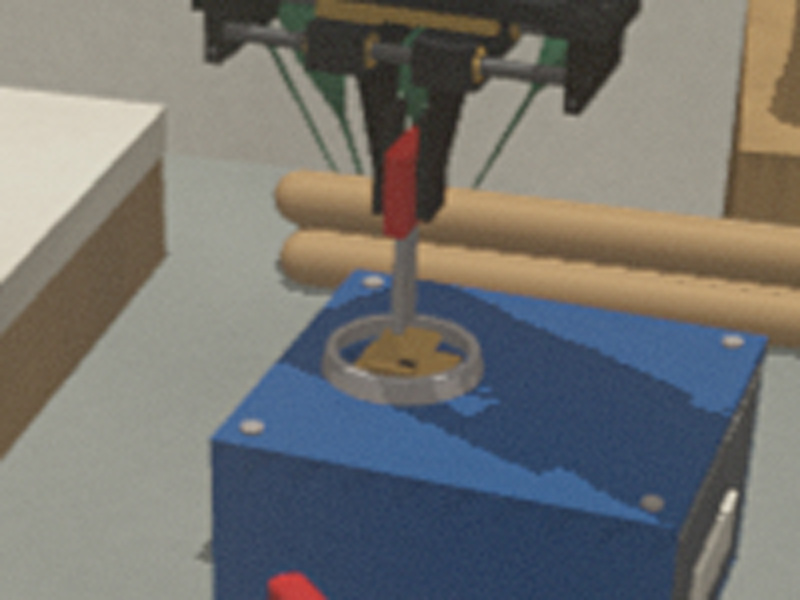

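The side view shows the blade over the brass lead-in, with its tip at about (400,328) and the slot at about (406,362). I'll nudge it over and then lower it while watching the force.

{"fn": "drive_tool", "kwargs": {
  "motion": [
    [[2.5,-1,3],[0,0,0]],
    [[0,0,5],[0,0,0]],
    [[0,0,5],[0,0,0]],
    [[0,0,0],[0,0,0]],
    [[0,0,0],[0,0,0]]
  ]
}}

```text
time_s: 8.45
position: [0.5692, -0.2099, 0.1961]
tcp_rot: [[0.084, 0.996, -0.001], [0.996, -0.084, 0.0], [0.0, -0.001, -1.0]]
force: [-0.6, 0.0, -0.7]
opening: 0.13
grasp_force: 30.0
```

{"fn": "drive_tool", "kwargs": {
  "motion": [
    [[0,0,4],[0,0,0]],
    [[0,0,4],[0,0,0]],
    [[0,0,4],[0,0,0]],
    [[0,0,0],[0,0,0]]
  ]
}}

```text
time_s: 8.85
position: [0.5689, -0.2098, 0.1837]
tcp_rot: [[0.084, 0.996, -0.001], [0.996, -0.084, 0.0], [0.0, -0.001, -1.0]]
force: [0.3, 0.3, -1.0]
opening: 0.133
grasp_force: 30.0
```

{"fn": "drive_tool", "kwargs": {
  "motion": [
    [[0,0,4],[0,0,0]],
    [[0,0,4],[0,0,0]],
    [[0,0,4],[0,0,0]],
    [[0,0,4],[0,0,0]],
    [[0,0,4],[0,0,0]]
  ]
}}

```text
time_s: 9.35
position: [0.5693, -0.2099, 0.1641]
tcp_rot: [[0.084, 0.996, -0.0], [0.996, -0.084, 0.0], [0.0, -0.0, -1.0]]
force: [0.4, -0.1, -0.3]
opening: 0.133
grasp_force: 30.0
```

{"fn": "drive_tool", "kwargs": {
  "motion": [
    [[0,0,3],[0,0,0]],
    [[0,0,2],[0,0,0]],
    [[0,0,1],[0,0,0]],
    [[0,0,0],[0,0,0]]
  ]
}}

```text
time_s: 9.75
position: [0.5693, -0.2099, 0.1584]
tcp_rot: [[0.084, 0.996, -0.0], [0.996, -0.084, 0.0], [0.0, -0.0, -1.0]]
force: [0.4, -0.2, -0.5]
opening: 0.134
grasp_force: 30.0
```

{"fn": "drive_tool", "kwargs": {
  "motion": [
    [[0,0,1],[0,0,0]],
    [[0,0,1],[0,0,0]],
    [[0,0,1],[0,0,0]],
    [[0,0,0],[0,0,0]]
  ]
}}

```text
time_s: 10.15
position: [0.5694, -0.2099, 0.1555]
tcp_rot: [[0.084, 0.996, 0.0], [0.996, -0.084, -0.0], [-0.0, 0.0, -1.0]]
force: [1.6, -0.4, -0.0]
opening: 0.136
grasp_force: 30.0
```

{"fn": "drive_tool", "kwargs": {
  "motion": [
    [[0,0,0.5],[0,0,0]],
    [[0,0,0.5],[0,0,0]],
    [[0,0,0],[0,0,0]],
    [[0,0,0],[0,0,0]]
  ]
}}

```text
time_s: 10.55
position: [0.5695, -0.21, 0.1554]
tcp_rot: [[0.084, 0.996, 0.001], [0.996, -0.084, -0.0], [-0.0, 0.001, -1.0]]
force: [-1.1, 0.2, 5.0]
opening: 0.137
grasp_force: 30.0
```

The key bottomed at a tip height of about 0.097, which is home. I'll press lightly and turn.

{"fn": "drive_tool", "kwargs": {
  "motion": [
    [[0,0,1],[0,0,0]],
    [[0,0,0.5],[0,0,0.05]],
    [[0,0,0],[0,0,0.1]],
    [[0,0,0],[0,0,0.1]],
    [[0,0,0],[0,0,0.05]]
  ]
}}

```text
time_s: 11.05
position: [0.5699, -0.2102, 0.1553]
tcp_rot: [[0.377, 0.926, 0.002], [0.926, -0.377, -0.001], [-0.001, 0.002, -1.0]]
force: [-1.9, 1.0, 12.3]
opening: 0.138
grasp_force: 30.0
```

{"fn": "drive_tool", "kwargs": {
  "motion": [
    [[0,0,0],[0,0,0.08]],
    [[0,0,0],[0,0,0.08]],
    [[0,0,0],[0,0,0.08]],
    [[0,0,0],[0,0,0.08]],
    [[0,0,0],[0,0,0.08]]
  ]
}}

```text
time_s: 11.55
position: [0.5697, -0.21, 0.1553]
tcp_rot: [[0.708, 0.706, 0.001], [0.706, -0.708, -0.001], [0.0, 0.002, -1.0]]
force: [-2.6, 2.3, 11.7]
opening: 0.135
grasp_force: 30.0
```

```bash
python3 - <<'E'
from h import *
s=read_state()
print(s['position'],s['time_s'],s['force'],s['moment'],s['joint_positions'])
E
```

```text
[ 0.5697 -0.21    0.1553] 11.55 [-2.6104  2.3315 11.6975] [0.3721 0.5125 0.1053] [-30.7662  33.4676  88.4452   0.0003  57.9922  14.3095]
```

{"fn": "drive_tool", "kwargs": {
  "motion": [
    [[0,0,0],[0,0,0.1]],
    [[0,0,0],[0,0,0.1]],
    [[0,0,0],[0,0,0.1]],
    [[0,0,0],[0,0,0.1]],
    [[0,0,0],[0,0,0.06]]
  ]
}}

```text
time_s: 12.05
position: [0.5697, -0.2096, 0.1554]
tcp_rot: [[0.948, 0.318, 0.001], [0.318, -0.948, -0.0], [0.001, 0.001, -1.0]]
force: [-2.4, 2.8, 11.6]
opening: 0.134
grasp_force: 30.0
```

{"fn": "drive_tool", "kwargs": {
  "motion": [
    [[0,0,0],[0,0,0]],
    [[0,0,0],[0,0,0]],
    [[0,0,0],[0,0,0]]
  ]
}}

```text
time_s: 12.35
position: [0.5697, -0.2097, 0.1554]
tcp_rot: [[0.947, 0.321, 0.001], [0.321, -0.947, -0.0], [0.001, 0.001, -1.0]]
force: [-2.1, 2.0, 12.8]
opening: 0.135
grasp_force: 30.0
```

```bash
python3 - <<'E'
from h import *
s=read_state()
print(s['position'],s['tcp_rot'],s['time_s'],s['force'],s['moment'])
a=capture("side");b=capture("top")
cv2.imwrite("pics/s3.png",np.hstack([cv2.resize(a[60:260,240:460],(440,400)),cv2.resize(b[140:340,360:540],(360,400))])[:,:,::-1])
E
```

```text
[ 0.5697 -0.2097  0.1554] [[ 0.9471  0.321   0.0014]
 [ 0.321  -0.9471 -0.0002]
 [ 0.0013  0.0006 -1.    ]] 12.35 [-2.1329  2.0359 12.8322] [ 0.4983  0.5862 -0.0348]
```

View pics/s3.png

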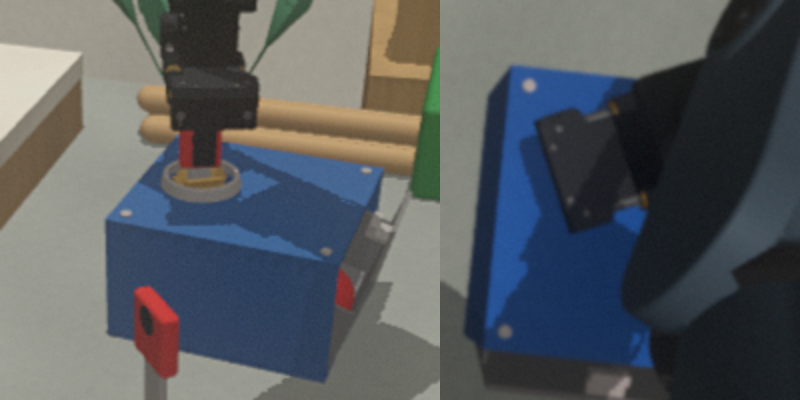

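The bin has sprung open, with its edge and the red ball visible at about (345,290). I'll ease the press, let go and withdraw straight up.

{"fn": "drive_tool", "kwargs": {
  "motion": [
    [[0,0,-1],[0,0,0]],
    [[0,0,0],[0,0,0]],
    [[0,0,0],[0,0,0]]
  ]
}}

```text
time_s: 12.75
position: [0.5697, -0.2096, 0.1554]
tcp_rot: [[0.947, 0.321, 0.001], [0.321, -0.947, 0.0], [0.001, 0.0, -1.0]]
force: [-1.0, 2.7, 7.8]
opening: 0.133
grasp_force: 30.0
```

{"fn": "drive_tool", "kwargs": {
  "motion": [
    [[0,0,0],[0,0,0]],
    [[0,0,0],[0,0,0]],
    [[0,0,0],[0,0,0]],
    [[0,0,0],[0,0,0]],
    [[0,0,0],[0,0,0]]
  ],
  "gripper": 0.6
}}

```text
time_s: 13.25
position: [0.5693, -0.2099, 0.1537]
tcp_rot: [[0.947, 0.321, -0.0], [0.321, -0.947, 0.0], [-0.0, -0.0, -1.0]]
force: [-0.1, -0.0, 0.2]
opening: 0.508
grasp_force: 0.0
```

{"fn": "drive_tool", "kwargs": {
  "motion": [
    [[0,0,0],[0,0,0]],
    [[0,0,0],[0,0,0]],
    [[0,0,-5],[0,0,0]],
    [[0,0,-15],[0,0,0]],
    [[0,0,-20],[0,0,0]]
  ]
}}

```text
time_s: 13.75
position: [0.5687, -0.2095, 0.1938]
tcp_rot: [[0.947, 0.321, -0.002], [0.321, -0.947, 0.001], [-0.002, -0.002, -1.0]]
force: [0.0, 0.6, 0.2]
opening: 0.596
grasp_force: 0.0
```

{"fn": "drive_tool", "kwargs": {
  "motion": [
    [[0,0,-30],[0,0,0]],
    [[0,0,-30],[0,0,0]],
    [[0,0,-30],[0,0,0]],
    [[0,0,0],[0,0,0]],
    [[0,0,0],[0,0,0]]
  ]
}}

```text
time_s: 14.25
position: [0.5695, -0.21, 0.2849]
tcp_rot: [[0.947, 0.321, 0.002], [0.321, -0.947, -0.001], [0.001, 0.001, -1.0]]
force: [0.2, -0.5, -0.8]
opening: 0.596
grasp_force: 0.0
```

```bash
python3 - <<'E'
from h import *
s=read_state()
print(s['position'],s['time_s'],s['force'],s['opening'])
a=capture("side");b=capture("wrist")
cv2.imwrite("pics/s4.png",np.hstack([cv2.resize(a[60:260,240:460],(440,400)),cv2.resize(b,(360,270))[:,:]if 0 else cv2.resize(b[60:460,140:500],(360,400))])[:,:,::-1])
E
```

```text
[ 0.5695 -0.21    0.2849] 14.25 [ 0.1803 -0.5461 -0.7604] 0.5961711243636492
```

View pics/s4.png

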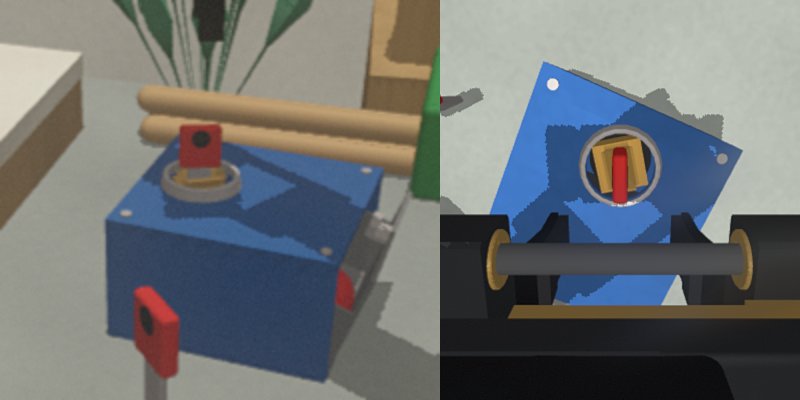

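The key stands in the lock at about (200,150), the bin is open and the gripper is clear of everything.

```bash
python3 -c "
from rig import *
print(hand_in())"
```

```text
the job is handed in; nothing more can be done
None
```

The red-headed key is fully home in the lock and turned clockwise about 1.16 rad; the bin sprang open, the gripper let go and withdrew, and the job was handed in at about 14 s (no verdict returned).

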